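# Load and close a centrifuge bucket

### The arm

A 7-joint arm with a two-finger parallel gripper is mounted at the origin on a cart in front of the work surface, level with it; the furniture and walls round the work are solid. World frame = base frame: x ahead of the robot, y to its left, z up, the work surface at z = 0. Lengths are in m, angles in rad, forces in N, time in s.
With the tool pointing down it reaches from about 0.4 to 0.875 m from the base axis. Payload 19.3 kg.
Tool frame: the origin (TCP) lies midway between the tips of the shut fingers; the grasp point (between the pads) lies 19 mm behind it; z points along the fingers, y is the line along which they close (so a half turn about z gives the same grasp; the last joint's range is limited). The gripper opens to 85 mm and grips with 20 to 120 N. Pads are 22 mm wide; open, the fingers measure 114 mm over their backs; the gripper's body (76 mm by 85 mm) begins 54 mm behind the grasp point. The pads swing forward as they close: fully open they stand 13 mm farther back than shut.
Start: joints at [1.053, 0.521, -0.036, 1.599, 0.021, 1.021, -0.113], TCP at [0.271, -0.563, 0.231] pointing down, gripper open.
Joint ranges: [-2.91, 2.91], [-0.3, 2.13], [-1.5, 1.42], [0.17, 2.43], [-1.26, 4.41], [0.16, 1.93], [-2.52, 2.52]. Speed limits (rad/s): [1.89, 1.89, 2.39, 2.39, 3.01, 3.01, 3.01].

### API

Orientations are given as [roll, pitch, yaw] about the fixed x, y, z axes, in that order (R = Rz(yaw) Ry(pitch) Rx(roll)).
In Python, from workcell import bot gives the robot as it stands.
- The arm moves only by the tool move_arm, never from a script. Its argument "moves" is a list that holds one entry, the list of rows, each a list of 7 numbers: the opening, from 0 (shut) to 1 (fully open), then the shift along the tool's x, y, z in units of 1000 mm (1.0 is 1000 mm), then the turn, a rotation vector about the tool's x, y, z in units of 2 pi rad (1.0 is 2 pi rad). A call has 1 to 5 rows; each row is the pose to reach, as a shift and turn from the pose commanded when the call began, along the tool's axes at that moment, turning the shorter way round; what a row does not reach only later rows make up. A row lasts 1/10 s, in which the tool goes at most 50 mm and 8.59 degrees, less where a joint would pass 70% of its speed; a pose out of reach is approached as far as the arm can. A call with a number of a shift or a turn outside -1 to 1 is refused whole. A call with a gripper value outside its range is refused whole. The fingers move at their own pace and stop on an object; "force" is the grip in N (left out, the last holds). Time passes only in rows, so rows that repeat a pose let the fingers close. It gives the time, the measured TCP pose, the force, the opening and the grip force at its end, in the units of the state.
- bot.observe(): the state, without advancing time (a new reading comes with each control period).
- bot.grab_frame(name): name is "side" or "top"; returns the picture (384x512x3 uint8, red, green, blue); there is no depth.
- bot.camera_params(name): a dict with "vertical_fov" (degrees; the focal length in pixels is half the picture's height over the tangent of half this angle, whatever the lens; pixels are square), "cx", "cy" (the principal point, pixels), "D" ([k1, k2, p1, p2, k3] as OpenCV has them; the pictures are not rectified), "R" (3x3) and "t" (3): a world point X has camera coordinates R X + t. Camera axes: x right, y down, z forward; pixel columns grow to the right and rows downward; lengths in m; the calibration is good to about 2 mm. A picture is of the moment at which its call begins. camera_params takes no time and is no camera call.
- bot.job_done(): hands the job in; it is judged then, once.
The state is a dict: "clock": time; "qpos": joint angles; "qd": joint speeds; "joint_efforts": joint torques, N m; "position": TCP position; "tool_rot": TCP orientation; "force": force on the tool from outside, world axes, zero at the start; "moment": the same for the moment, N m; "grip_width": finger opening in m; "finger_force": force on a finger pad.
Only numpy, scipy, OpenCV 4.12 (cv2) and the standard library are available. Lean on these libraries where they do the work, as an engineer would, in place of code of your own. Each camera call takes 0.05 s, during which the arm holds its last target. There are 200 camera calls.

### The job

Load the open centrifuge bucket like its closed neighbour: first seat the blue adapter, whose four bores fit these tubes, all the way down in the open bucket; then stand the yellow-capped serum tube and the blue-capped balance tube from the white rack fully down in two diagonally opposite bores of it, for balance; last close the bucket with the clear lid, level and fully down on the rim. Never tip a tube far over, and leave the green adapter where it stands.

Things in the scene. Friction and masses are not known exactly. Their poses are not given: they have to be found in the camera images.
- bucket: Open round steel bucket on a black rubber foot, fixed, empty. Outer diameter 97 mm at the rim, inner 86; two lugs outside at +-y reach 53 mm from the axis. Origin: centre of the foot's underside, on the bench, z up. Inner floor 12 mm, rim 86 mm above the origin. (Its neighbour at the back, loaded and closed, is fixed and not part of the job.)
- adapter: Blue adapter, 90 g, upright: cylinder 81 mm wide, 66 high, tapered foot, origin centre of underside. Black grip, 15 mm wide, rises on its axis from z 66 to 102. Four bores at x = +-19, y = +-19 mm (its frame), 17 mm wide, floor at z 5, mouths flared to 22. Fits the bucket at any yaw, 2 mm play; home, its origin is 12 mm above the bucket's. Fingers do not fit between the grip and a tube's cap.
- adapter_small: Green adapter for small tubes, loose: same outside and grip as the blue one, but eight narrow bores (10 mm) that the 13 mm tubes do not enter. Not needed; leave it where it stands. Origin: centre of the underside, z up.
- serum_tube: Yellow-capped serum tube, 20 g, upright in the white rack: body 13 mm wide; cap 17 mm wide, from 83 to 106 mm above the origin (centre of the tube's bottom, z up the tube). Home in a bore of the blue adapter, its origin is 5 mm above the adapter's.
- balance_tube: Clear balance tube with a blue cap, 20 g, upright in the white rack; same sizes and origin as the serum tube.
- lid: Clear round lid, red ring and knob, 100 g, upright on the bench. Origin: centre of its underside, z up. Flat top at z 53 mm; knob 20 mm wide from z 53 to 83; hollow below z 50. Its tapered spigot (lowest 7 mm, 78 mm wide at the bottom) drops inside the bucket's rim, 2 mm play, any yaw, until the ring (95 mm wide) sits on the rim: its origin is then 79 mm above the bucket's.
- rack: White rack 50 x 154 x 50 mm, fixed; origin centre of the underside, z up. Four bores in a row along its y, at y = -54, -18, 18, 54 mm. The two tubes stand in the first and third, bottoms 4 mm above the bench, caps 37 mm and more above the rack's top.
Mind the look-alikes: they are no part of the job. What is shaped like the serum_tube but purple is not meant.

How it is judged:
By the outcome, as a careful person would: the job done as asked, in the order asked, and still so for the second after the job is handed in, with the robot touching nothing.
It also fails if it takes over 144 s, if anything falls off the work surface, if the arm or the gripper's body presses on something with over 40 N, if the wrist force passes 120 N, or if a joint passes its speed limit or range.

## Working session

There is one attempt and no reset: what is moved stays moved. The work goes in short steps, Python scripts to look and compute and a tool call to move; the robot and the scene stay as the last step left them, time stands still between calls to the robot, and variables do not carry over. Pictures are saved under pics/ and viewed, at most 14 in all, crops included, and the job is handed in when it is done.

Besides the shell and the picture viewer there is one more tool, called by a JSON object that holds its "name" and its "arguments", one argument or row to a line. move_arm: Moves the arm, as the interface text tells. Shifts and turns lie within -1 to 1; 1 stands for 1000 mm of shift or 2 pi rad of turn. Its arguments: {"type":"object","properties":{"moves":{"type":"array"},"force":{"type":"number"}},"required":["moves"]}

```bash
mkdir -p pics && ls
python3 - <<'E'
from workcell import bot
import cv2
s=bot.observe();print(s)
for n in("side","top"):
    f=bot.grab_frame(n);cv2.imwrite(f"pics/{n}0.png",cv2.cvtColor(f,cv2.COLOR_RGB2BGR))
    print(n,bot.camera_params(n))
E
```

```text
pics
{'clock': 0.0, 'qpos': array([ 1.05280852,  0.52203119, -0.03633407,  1.60003902,  0.0212298 ,
        1.02109885, -0.11277945]), 'qd': array([ 0.00144164,  0.00022014,  0.00164801,  0.00082776,  0.00095364,
       -0.00129439, -0.00113558]), 'joint_efforts': array([ 1.16506151e-03, -9.27100325e+01,  1.98107913e+00, -3.69940495e+01,
        1.80669461e-02,  8.10855185e-03, -2.94553467e-05]), 'position': array([ 0.27041372, -0.56307545,  0.23070386]), 'tool_rot': array([-3.14040701e+00,  1.08117927e-04,  4.47820367e-01]), 'force': array([-0.37189465,  0.04333446, -0.46938442]), 'moment': array([ 0.01653664,  0.00632982, -0.01172559]), 'finger_force': 0.0, 'grip_width': 0.08564906061675712}
side {'vertical_fov': 57.920019661143094, 'cx': 251.4997916303177, 'cy': 193.63234042873597, 'D': array([-0.08834964,  0.        ,  0.        ,  0.        ,  0.        ]), 'R': array([[ 0.99504821, -0.0993419 , -0.00320224],
       [-0.06060482, -0.58087632, -0.81173257],
       [ 0.07877894,  0.80790711, -0.58402053]]), 't': array([-0.47109845,  0.06946614,  0.8174673 ])}
top {'vertical_fov': 44.60589758217767, 'cx': 253.18130688556417, 'cy': 186.63512893967166, 'D': array([0.06251003, 0.        , 0.        , 0.        , 0.        ]), 'R': array([[-0.01259429, -0.99980596,  0.01514652],
       [-0.98069538,  0.00939463, -0.19531591],
       [ 0.19513571, -0.01731399, -0.98062341]]), 't': array([0.0108065 , 0.49460625, 1.20616557])}
```

View pics/side0.png

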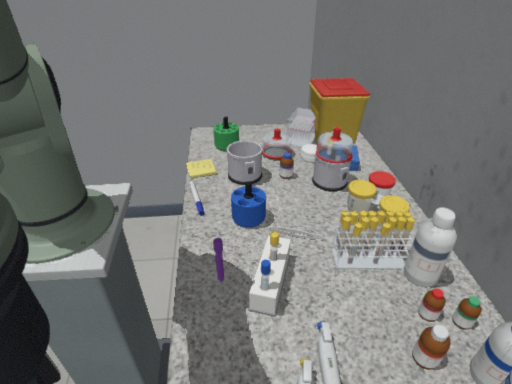

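View pics/top0.png

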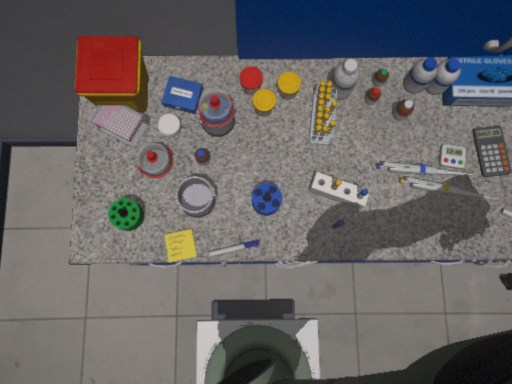

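Run:
```python
import cv2
t=cv2.imread("pics/top0.png")[95:235,100:380];s=cv2.imread("pics/side0.png")[110:315,180:370]
cv2.imwrite("pics/t1.png",cv2.resize(t,None,fx=2.8,fy=2.8,interpolation=2));cv2.imwrite("pics/s1.png",cv2.resize(s,None,fx=2.9,fy=2.9,interpolation=2))
```

```text
(no output)
```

View pics/t1.png

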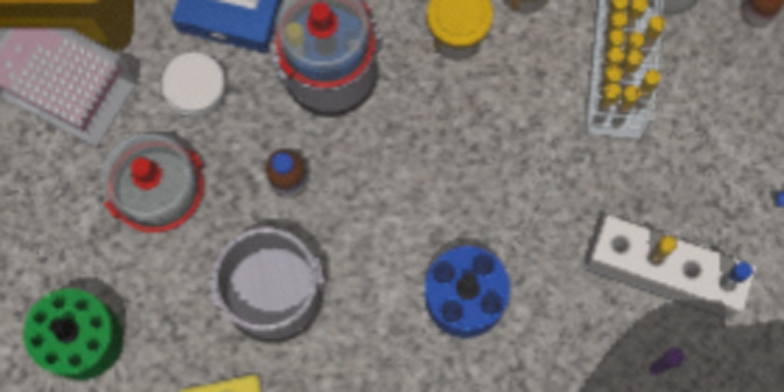

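View pics/s1.png

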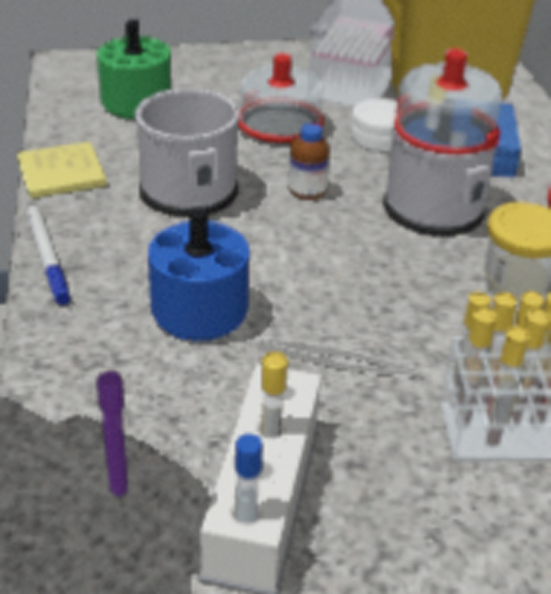

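```bash
cat > h.py <<'E'
import numpy as np,cv2
from scipy.optimize import least_squares
from scipy.spatial.transform import Rotation as Ro
from workcell import bot
P={n:bot.camera_params(n) for n in("side","top")}
def proj(n,X):
    p=P[n];f=192/np.tan(np.radians(p["vertical_fov"])/2)
    K=np.array([[f,0,p["cx"]],[0,f,p["cy"]],[0,0,1]])
    return cv2.projectPoints(np.asarray(X,float).reshape(-1,1,3),cv2.Rodrigues(p["R"])[0],p["t"],K,p["D"])[0][:,0]
A=np.linspace(0,2*np.pi,72,endpoint=False)
def ring(x,y,z,r): return np.c_[x+r*np.cos(A),y+r*np.sin(A),0*A+z]
def cyl(x,y,zt,r,h): return np.r_[ring(x,y,zt,r),ring(x,y,zt-h,r)]
def cen(pts):
    m=cv2.moments(cv2.convexHull(np.asarray(pts,np.float32)));return np.array([m["m10"],m["m01"]])/m["m00"]
def blob(img,lo,hi,box,hull=True):
    hsv=cv2.cvtColor(img,cv2.COLOR_RGB2HSV);m=cv2.inRange(hsv,np.array(lo),np.array(hi))
    x0,y0,x1,y1=box;k=np.zeros_like(m);k[y0:y1,x0:x1]=m[y0:y1,x0:x1]
    n,l,s,_=cv2.connectedComponentsWithStats(k);i=1+np.argmax(s[1:,4])
    v,u=np.nonzero(l==i)
    if not hull: return np.array([u.mean(),v.mean()]),s[i]
    mm=np.zeros_like(m);h=cv2.convexHull(np.c_[u,v].astype(np.int32));cv2.fillPoly(mm,[h],255)
    v,u=np.nonzero(mm);return np.array([u.mean(),v.mean()]),s[i]
def fit(obs,r,h,x0):
    f=lambda p:np.r_[[cen(proj(n,cyl(p[0],p[1],p[2],r,h)))-c for n,c in obs.items()]].ravel()
    s=least_squares(f,x0,x_scale=0.01);return s.x,s.fun
def grab(n,save=None):
    f=bot.grab_frame(n)
    if save: cv2.imwrite(save,cv2.cvtColor(f,cv2.COLOR_RGB2BGR))
    return f
def imgs0(): return {n:cv2.cvtColor(cv2.imread(f"pics/{n}0.png"),cv2.COLOR_BGR2RGB) for n in("side","top")}
E
python3 - <<'E'
from h import *
I=imgs0()
Y=((15,110,70),(35,255,255));B=((100,120,50),(128,255,255));Rd=((0,150,70),(8,255,255));G=((45,100,30),(85,255,255))
J={"serum":(Y,.0085,.023,dict(side=(262,228,285,252),top=(325,174,347,192)),(.5,-.2,.11)),
"bal":(B,.0085,.023,dict(side=(255,255,275,280),top=(355,183,372,198)),(.5,-.25,.11)),
"adapter":(B,.0405,.066,dict(side=(228,180,272,230),top=(245,178,288,218)),(.5,0,.066)),
"knob":(Rd,.010,.030,dict(side=(270,126,285,141),top=(140,148,160,163)),(.6,.3,.083)),
"green":(G,.0405,.066,dict(side=(205,115,245,155),top=(100,195,145,235)),(.5,.3,.066))}
for k,(c,r,h,bx,x0) in J.items():
    o={};st=[]
    for n in bx: o[n],s=blob(I[n],*c,bx[n]);st.append((o[n].round(1),s))
    x,f=fit(o,r,h,x0);print(k,x.round(4),f.round(2),st)
# bucket rim & lid: triangulate rough
def px(n,u,v): return np.array([(u+.5)/2.8-.5+100,(v+.5)/2.8-.5+95]) if n=="top" else np.array([(u+.5)/2.9-.5+180,(v+.5)/2.9-.5+110])
E=[("side",0,0,px("side",136,0)[0]),("side",0,1,px("side",240,0)[0]),("side",1,0,px("side",0,92)[1]),("top",0,0,px("top",214,0)[0]),("top",1,0,px("top",0,222)[1])]
f=lambda p:[(proj(n,ring(p[0],p[1],p[2],.0485))[:,a].max() if m else proj(n,ring(p[0],p[1],p[2],.0485))[:,a].min())-e for n,a,m,e in E]
s=least_squares(f,(.5,.2,.086),x_scale=.01);print("bucket",s.x.round(4),np.round(s.fun,2))
E
```

```text
serum [ 0.4938 -0.2105  0.1118] [-0.05  0.04 -0.07 -0.07] [(array([274.1, 237.9]), array([270, 231,   9,  15, 101], dtype=int32)), (array([337.4, 182.3]), array([335, 179,   6,   8,  36], dtype=int32))]
bal [ 0.469  -0.2787  0.1124] [-0.04  0.   -0.01 -0.07] [(array([265.4, 266.9]), array([262, 260,   8,  15, 107], dtype=int32)), (array([364.5, 191.5]), array([362, 189,   6,   6,  28], dtype=int32))]
adapter [ 0.4631 -0.0297  0.07  ] [ 0.15 -0.08  0.02  0.24] [(array([248.1, 206.1]), array([ 231,  186,   35,   42, 1138], dtype=int32)), (array([266.4, 198.2]), array([252, 183,  30,  32, 655], dtype=int32))]
knob [0.5765 0.2751 0.0807] [-0.39  0.05  0.12 -0.38] [(array([276.7, 134.5]), array([273, 129,   8,  11,  52], dtype=int32)), (array([151.3, 156.5]), array([147, 152,  10,  10,  77], dtype=int32))]
green [0.4249 0.3428 0.0726] [ 0.42 -0.09  0.02  0.32] [(array([225.2, 135.1]), array([214, 123,  25,  28, 493], dtype=int32)), (array([125.3, 213.9]), array([108, 198,  35,  32, 806], dtype=int32))]
bucket [0.4717 0.1568 0.0847] [ 0.36  0.56 -0.26  0.03  0.93]
```

{"name": "move_arm", "arguments": {
  "moves": [
    [[1, 0.0357, -0.0351, 0, 0, 0, 0.01426], [1, 0.0714, -0.0702, 0, 0, 0, 0.02852], [1, 0.1071, -0.1053, 0, 0, 0, 0.04278], [1, 0.1428, -0.1404, 0, 0, 0, 0.05704], [1, 0.1785, -0.1755, 0, 0, 0, 0.0713]]
  ],
  "force": 40
}}

```text
clock: 0.6
position: [0.3556, -0.3262, 0.2312]
tool_rot: [-3.141, 0.0, -0.004]
force: [1.2, -1.3, 0.4]
grip_width: 0.0855
finger_force: 0.0
```

{"name": "move_arm", "arguments": {
  "moves": [
    [[1, 0.0168, -0.047, 0, 0, 0, 0], [1, 0.0336, -0.094, 0, 0, 0, 0], [1, 0.0504, -0.141, 0, 0, 0, 0], [1, 0.0672, -0.188, 0, 0, 0, 0], [1, 0.084, -0.235, 0, 0, 0, 0]]
  ]
}}

```text
clock: 1.1
position: [0.4396, -0.0913, 0.2314]
tool_rot: [3.141, -0.0, -0.0]
force: [1.0, -1.1, -0.1]
grip_width: 0.0855
finger_force: 0.0
```

{"name": "move_arm", "arguments": {
  "moves": [
    [[1, 0.006, -0.016, 0, 0, 0, 0.0183], [1, 0.012, -0.032, 0, 0, 0, 0.0367], [1, 0.018, -0.048, 0, 0, 0, 0.055], [1, 0.024, -0.0625, 0, 0, 0, 0.0733], [1, 0.024, -0.0625, 0, 0, 0, 0.0917]]
  ]
}}

```text
clock: 1.6
position: [0.4639, -0.0288, 0.2311]
tool_rot: [-3.141, 0.0, -0.579]
force: [-0.3, -0.6, 0.3]
grip_width: 0.0857
finger_force: 0.0
```

{"name": "move_arm", "arguments": {
  "moves": [
    [[0.6, 0, 0, 0.045, 0, 0, 0], [0.6, 0, 0, 0.09, 0, 0, 0], [0.6, 0, 0, 0.135, 0, 0, 0], [0.6, 0, 0, 0.158, 0, 0, 0], [0.6, 0, 0, 0.158, 0, 0, 0]]
  ]
}}

```text
clock: 2.1
position: [0.4616, -0.0306, 0.0707]
tool_rot: [3.139, 0.004, -0.576]
force: [0.8, -0.2, 1.8]
grip_width: 0.051
finger_force: 0.0
```

Run:
```python
from h import *
s,t=[cv2.cvtColor(grab(n),cv2.COLOR_RGB2BGR) for n in("side","top")]
a=cv2.resize(s[130:250,190:310],None,fx=3.3,fy=3.3,interpolation=2);b=cv2.resize(t[140:260,170:290],None,fx=3.3,fy=3.3,interpolation=2)
cv2.imwrite("pics/c2.png",np.hstack([a,b]))
```

```text
(no output)
```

View pics/c2.png

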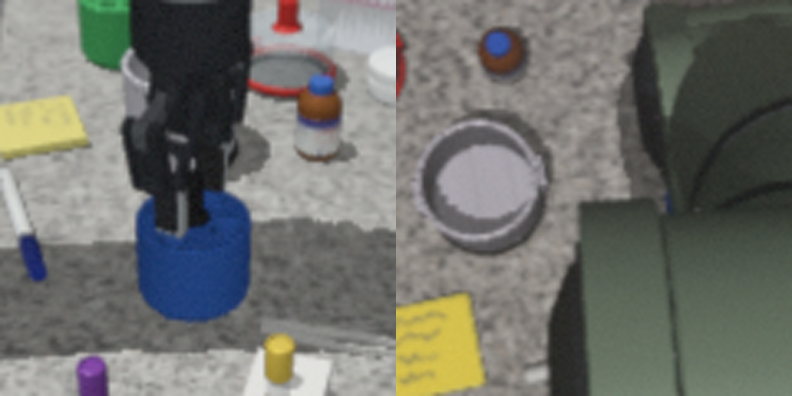

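The gripper's fingers stand astride the black grip (side crop ≈ (185,190)); top view shows the open bucket at crop ≈ (482,182), arm hiding the adapter. Closing.

{"name": "move_arm", "arguments": {
  "moves": [
    [[0, 0, 0, 0, 0, 0, 0], [0, 0, 0, 0, 0, 0, 0], [0, 0, 0, 0, 0, 0, 0], [0, 0, 0, 0, 0, 0, 0], [0, 0, 0, 0, 0, 0, 0]]
  ]
}}

```text
clock: 2.7
position: [0.4641, -0.0305, 0.074]
tool_rot: [-3.141, -0.001, -0.576]
force: [0.8, 1.6, 10.1]
grip_width: 0.0137
finger_force: 39.9
```

{"name": "move_arm", "arguments": {
  "moves": [
    [[0, 0, 0, -0.02, 0, 0, 0], [0, 0, 0, -0.05, 0, 0, 0], [0, 0, 0, -0.08, 0, 0, 0], [0, 0, 0, -0.11, 0, 0, 0], [0, 0, 0, -0.11, 0, 0, 0]]
  ]
}}

```text
clock: 3.2
position: [0.4651, -0.0308, 0.1867]
tool_rot: [-3.138, -0.005, -0.577]
force: [1.3, -0.1, -1.6]
grip_width: 0.0138
finger_force: 39.4
```

```bash
cat >> h.py <<'E'
def to(x,y,z,yaw=0):
    s=bot.observe();R=Ro.from_euler("xyz",s["tool_rot"]);T=Ro.from_euler("xyz",[np.pi,0,yaw])
    print("at",s["position"].round(4),s["tool_rot"].round(4),"shift",R.inv().apply(np.array([x,y,z])-s["position"]).round(4),"turn",((R.inv()*T).as_rotvec()/2/np.pi).round(4))
E
python3 - <<'E'
from h import *
s=grab("side")
o,st=blob(s,(100,120,50),(128,255,255),(200,100,300,235));print(o,st)
p=bot.observe()["position"]
# predicted adapter centroid if upright under the TCP, side view
for dz in(.066,.062): print(cen(proj("side",cyl(p[0],p[1],p[2]-.0715+.066+ (dz-.066),.0405,.066))))
# refine bucket: rim gradient fit on undisturbed top+side
I=imgs0()
G={n:cv2.GaussianBlur(I[n],(0,0),.7).astype(float).sum(2) for n in I}
from scipy.ndimage import map_coordinates as mc
def val(n,X):
    q=proj(n,X);return mc(G[n],[q[:,1],q[:,0]],order=1)
from scipy.optimize import minimize
far={"top":np.abs(np.sin(A))<.8,"side":np.ones(72,bool)}
def cost(p):   # bright rim band, darker within/outside
    c=0
    for n in G:
        b=val(n,ring(p[0],p[1],.086,.0457));i=val(n,ring(p[0],p[1],.086,.039));o=val(n,ring(p[0],p[1],.086,.052))
        c-=(b-.5*i-.5*o)[far[n]].mean()
    return c
r=minimize(cost,(.4717,.1568),method="Nelder-Mead",options=dict(initial_simplex=[(.468,.153),(.476,.156),(.47,.162)]));print(r.x,r.fun)
for n in G:
    g=G.copy();G={n:g[n]};r=minimize(cost,(.4717,.1568),method="Nelder-Mead",options=dict(initial_simplex=[(.468,.153),(.476,.156),(.47,.162)]));print(n,r.x,r.fun);G=g
    im=cv2.cvtColor(I[n],cv2.COLOR_RGB2BGR)
to(.4717,.157,.231)
E
```

```text
[247.70481507 165.19469644] [ 229  145   38   42 1292]
[248.44790924 165.99979129]
[248.46323776 167.59220911]
[0.46925574 0.15968127] -177.50644960470956
side [0.46980886 0.16066442] -65.20433013547337
top [0.4691147  0.15901135] -114.47855154971826
at [ 0.4643 -0.0308  0.1849] [-3.1397e+00 -2.9000e-03 -5.7660e-01] shift [-0.096  -0.1616 -0.0461] turn [-0.0002 -0.0005 -0.0918]
```

Run:
```python
from h import *
I=imgs0();out=[]
for n,(x0,y0) in dict(side=(215,130),top=(165,165)).items():
    im=cv2.resize(cv2.cvtColor(I[n],cv2.COLOR_RGB2BGR)[y0:y0+60,x0:x0+60],None,fx=6.6,fy=6.6,interpolation=2)
    for c,col in(((.4692,.1597),(0,0,255)),((.4717,.1568),(0,255,0))):
        for r,z in((.0485,.086),(.043,.086)):
            q=(proj(n,ring(*c,z,r))-(x0,y0)+.5)*6.6
            for a,b in q: cv2.circle(im,(int(a),int(b)),1,col,-1)
    out.append(im)
cv2.imwrite("pics/ov.png",np.hstack(out))
```

```text
(no output)
```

View pics/ov.png

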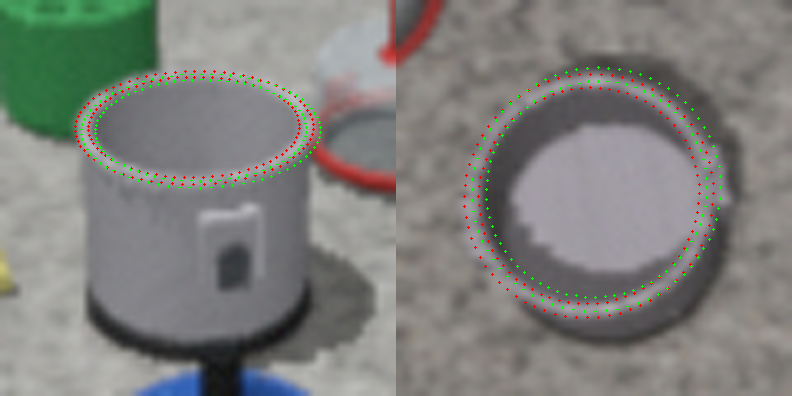

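{"name": "move_arm", "arguments": {
  "moves": [
    [[0, -0.02, -0.0325, 0, 0, 0, -0.0184], [0, -0.04, -0.065, 0, 0, 0, -0.0367], [0, -0.06, -0.0975, 0, 0, 0, -0.0551], [0, -0.08, -0.13, 0, 0, 0, -0.0734], [0, -0.0996, -0.1624, 0, 0, 0, -0.0918]]
  ]
}}

```text
clock: 3.75
position: [0.4678, 0.1611, 0.1823]
tool_rot: [3.141, 0.001, 0.005]
force: [1.5, -0.0, -1.1]
grip_width: 0.0137
finger_force: 39.3
```

Run:
```python
from h import *
s=grab("side")
o,st=blob(s,(100,120,50),(128,255,255),(200,80,300,235));print(o,st)
p=bot.observe()["position"];print(cen(proj("side",cyl(p[0],p[1],p[2]-.0055,.0405,.066))))
to(.4693,.1597,.115);print(bot.observe()["force"])
```

```text
[241.61380021 128.97940268] [226 113  32  34 891]
[242.73137334 127.63012003]
at [0.4676 0.1677 0.1825] [-3.1385e+00  6.0000e-04  1.8600e-02] shift [0.0016 0.0082 0.0675] turn [-0.0005  0.0001  0.003 ]
[-3.12399572  9.59123752 -1.32875333]
```

{"name": "move_arm", "arguments": {
  "moves": [
    [[0, 0, 0, 0, 0, 0, 0], [0, 0, 0, 0, 0, 0, 0], [0, 0, 0, 0, 0, 0, 0], [0, 0, 0, 0, 0, 0, 0]]
  ]
}}

```text
clock: 4.2
position: [0.4685, 0.1588, 0.1831]
tool_rot: [3.141, 0.0, -0.001]
force: [-0.3, 0.4, -1.2]
grip_width: 0.0138
finger_force: 39.5
```

Run:
```python
from h import *
s=grab("side")
o,st=blob(s,(100,120,50),(128,255,255),(200,80,300,235));print(o,st)
p=bot.observe()["position"];print(cen(proj("side",cyl(p[0],p[1],p[2]-.0055,.0405,.066))))
to(.4693,.1597,.115);print(bot.observe()["force"])
```

```text
[241.96907216 129.01134021] [226 113  32  34 887]
[243.34924203 128.78797648]
at [0.4685 0.159  0.1832] [ 3.1414e+00  1.0000e-04 -1.1000e-03] shift [ 0.0008 -0.0008  0.0682] turn [ 0.      0.     -0.0002]
[ 0.96111673  0.15095602 -0.84714986]
```

{"name": "move_arm", "arguments": {
  "moves": [
    [[0, 0.002, -0.0008, 0.01, 0, 0, 0], [0, 0.002, -0.0008, 0.02, 0, 0, 0], [0, 0.002, -0.0008, 0.026, 0, 0, 0], [0, 0.002, -0.0008, 0.032, 0, 0, 0], [0, 0.002, -0.0008, 0.036, 0, 0, 0]]
  ]
}}

```text
clock: 4.75
position: [0.4703, 0.1605, 0.1465]
tool_rot: [3.141, 0.001, 0.0]
force: [0.4, -0.1, -0.3]
grip_width: 0.014
finger_force: 39.5
```

Run:
```python
from h import *
out=[]
for n,(x0,y0) in dict(side=(205,110),top=(150,150)).items():
    out.append(cv2.resize(cv2.cvtColor(grab(n),cv2.COLOR_RGB2BGR)[y0:y0+80,x0:x0+80],None,fx=5,fy=5,interpolation=2))
cv2.imwrite("pics/c3.png",np.hstack(out))
to(.4705,.1597,.086);print(bot.observe()["force"],bot.observe()["moment"])
```

```text
at [0.4702 0.1605 0.1467] [3.1413e+00 8.0000e-04 5.0000e-04] shift [0.0003 0.0007 0.0607] turn [0.     0.0001 0.0001]
[ 0.12503252 -0.2906071  -1.16290976] [-0.0441263   0.02027439  0.0234718 ]
```

View pics/c3.png

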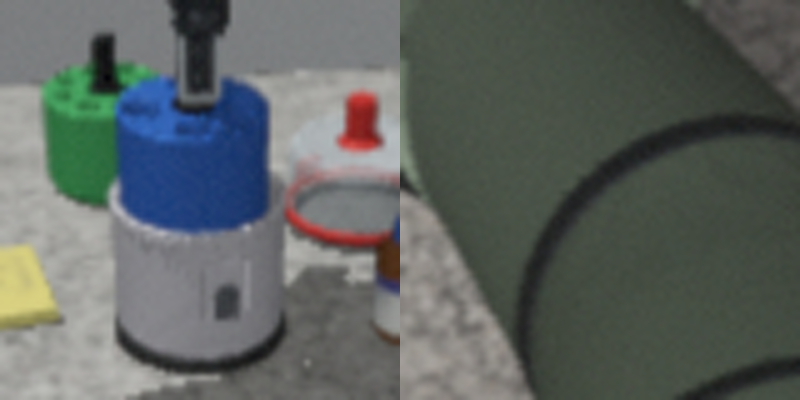

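The adapter (crop x 117–270) has entered the bucket mouth (108–285) without contact force; nudge 1 mm in +x and lower on.

{"name": "move_arm", "arguments": {
  "moves": [
    [[0, 0.001, 0.0003, 0.01, 0, 0, 0], [0, 0.001, 0.0003, 0.02, 0, 0, 0], [0, 0.001, 0.0003, 0.03, 0, 0, 0], [0, 0.001, 0.0003, 0.04, 0, 0, 0], [0, 0.001, 0.0003, 0.045, 0, 0, 0]]
  ]
}}

```text
clock: 5.35
position: [0.471, 0.1601, 0.101]
tool_rot: [3.141, 0.001, 0.001]
force: [-0.5, -0.2, -0.7]
grip_width: 0.0136
finger_force: 39.5
```

{"name": "move_arm", "arguments": {
  "moves": [
    [[0, 0, 0, 0.005, 0, 0, 0], [0, 0, 0, 0.01, 0, 0, 0], [0, 0, 0, 0.015, 0, 0, 0], [0, 0, 0, 0.017, 0, 0, 0], [0, 0, 0, 0.017, 0, 0, 0]]
  ]
}}

```text
clock: 5.85
position: [0.4717, 0.161, 0.0858]
tool_rot: [-3.141, -0.001, 0.001]
force: [-2.6, 2.3, 8.9]
grip_width: 0.0135
finger_force: 40.6
```

{"name": "move_arm", "arguments": {
  "moves": [
    [[0.4, 0, 0, 0, 0, 0, 0], [0.4, 0, 0, 0, 0, 0, 0], [0.4, 0, 0, 0, 0, 0, 0], [0.4, 0, 0, 0, 0, 0, 0], [0.4, 0, 0, -0.02, 0, 0, 0]]
  ]
}}

```text
clock: 6.35
position: [0.4704, 0.1598, 0.1039]
tool_rot: [3.14, 0.003, 0.001]
force: [-1.1, 0.4, 1.1]
grip_width: 0.0343
finger_force: 0.0
```

{"name": "move_arm", "arguments": {
  "moves": [
    [[0.4, 0, 0, -0.04, 0, 0, 0], [0.4, 0, 0, -0.08, 0, 0, 0], [0.4, 0, 0, -0.12, 0, 0, 0], [0.4, 0, 0.045, -0.12, 0, 0, 0], [0.4, 0, 0.09, -0.12, 0, 0, 0]]
  ]
}}

```text
clock: 6.85
position: [0.4718, 0.0698, 0.2264]
tool_rot: [-3.141, -0.002, 0.003]
force: [1.7, 0.0, -0.7]
grip_width: 0.0343
finger_force: 0.0
```

{"name": "move_arm", "arguments": {
  "moves": [
    [[0.4, 0.003, 0.045, 0, 0, 0, 0], [0.4, 0.007, 0.09, 0, 0, 0, 0], [0.4, 0.01, 0.135, 0, 0, 0, 0], [0.4, 0.015, 0.18, 0, 0, 0, 0], [0.4, 0.018, 0.22, 0, 0, 0, 0]]
  ]
}}

```text
clock: 7.35
position: [0.4894, -0.1521, 0.2254]
tool_rot: [3.141, -0.0, -0.0]
force: [-0.1, 1.0, 1.4]
grip_width: 0.0338
finger_force: 0.0
```

Run:
```python
from h import *
out=[]
for n,(x0,y0) in dict(side=(205,110),top=(150,150)).items():
    f=grab(n,f"pics/{n}1.png")
    o,st=blob(f,(100,120,40),(128,255,255),(160,100,290,225));print(n,o,st)
    out.append(cv2.resize(cv2.cvtColor(f,cv2.COLOR_RGB2BGR)[y0:y0+80,x0:x0+80],None,fx=5,fy=5,interpolation=2))
cv2.imwrite("pics/c4.png",np.hstack(out))
to(.4938,-.2105,.2)
for c in ((.4693,.1597),(.4717,.1605)):
  print([proj(n,[[*c,.114],[*c,.078]]).round(1).tolist() for n in("side","top")])
```

```text
side [244.10852713 150.13565891] [230 145  29  11 217]
top [194.11835106 194.82712766] [179 180  31  30 652]
at [ 0.489  -0.1552  0.2251] [ 3.1399e+00  3.0000e-04 -6.2000e-03] shift [0.0051 0.0552 0.0252] turn [ 0.0003  0.     -0.001 ]
[[[243.8, 139.2], [244.0, 151.1]], [[192.6, 192.0], [194.1, 194.6]]]
[[[244.7, 139.0], [244.9, 150.9]], [[192.3, 191.1], [193.8, 193.7]]]
```

View pics/c4.png

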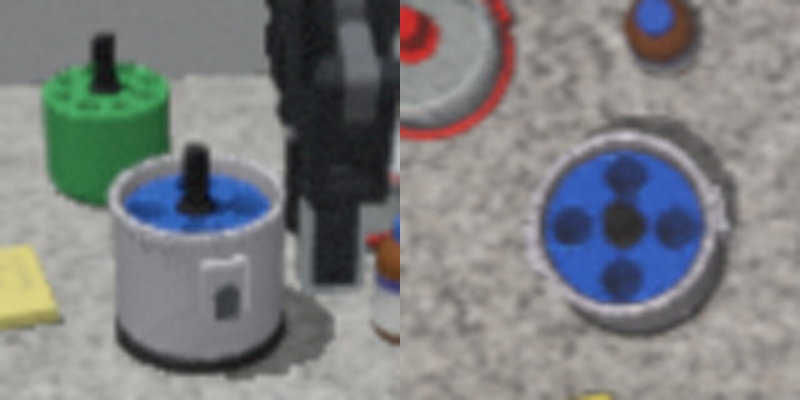

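The blue adapter sits down in the bucket (side crop (196,195), top crop centre (623,227)), bores at top crop (626,173), (677,227), (621,277), (571,227). Yellow candidates: the single tube in the white rack (side ≈(274,238), top ≈(337,182)) versus the many in the clear wire rack (side ≈(375,225), top ≈(325,110)); the enlarged crops t1/s1 showed the former in the white rack beside the blue-capped one, so that is the serum tube.

{"name": "move_arm", "arguments": {
  "moves": [
    [[0.5, 0.0025, 0.028, 0.02, 0, 0, 0], [0.5, 0.005, 0.0555, 0.05, 0, 0, 0], [0.5, 0.005, 0.0555, 0.08, 0, 0, 0], [0.5, 0.005, 0.0555, 0.08, 0, 0, 0], [0.5, 0.005, 0.0555, 0.08, 0, 0, 0]]
  ],
  "force": 30
}}

```text
clock: 7.95
position: [0.4947, -0.2047, 0.1458]
tool_rot: [-3.141, 0.001, 0.001]
force: [-0.1, 0.2, 0.4]
grip_width: 0.0427
finger_force: 0.0
```

{"name": "move_arm", "arguments": {
  "moves": [
    [[0.5, 0, 0, 0, 0, 0, 0], [0.5, 0, 0, 0, 0, 0, 0], [0.5, 0, 0, 0, 0, 0, 0]]
  ]
}}

```text
clock: 8.25
position: [0.4951, -0.2051, 0.1463]
tool_rot: [3.141, -0.002, 0.001]
force: [-0.4, -0.5, -0.7]
grip_width: 0.0427
finger_force: 0.0
```

Run:
```python
from h import *
to(.4938,-.2105,.083)
def ray(n,uv,z):
    return least_squares(lambda p:(proj(n,[[p[0],p[1],z]])[0]-uv),(.47,.16)).x
for u,v in((626,173),(677,227),(621,277),(571,227),(623,227)):
    q=np.array([(u-400+.5)/5-.5+150,(v+.5)/5-.5+150]);print(ray("top",q,.074 if u!=623 else .114).round(4))
```

```text
at [ 0.4951 -0.2051  0.1463] [ 3.1411e+00 -1.5000e-03  8.0000e-04] shift [-0.0014  0.0053  0.0633] turn [ 0.0001 -0.0002  0.0001]
[0.4976 0.1587]
[0.4686 0.1318]
[0.4425 0.1606]
[0.4692 0.1869]
[0.4616 0.1555]
```

{"name": "move_arm", "arguments": {
  "moves": [
    [[0.5, -0.0013, 0.0053, 0.02, 0, 0, 0], [0.5, -0.0013, 0.0053, 0.045, 0, 0, 0], [0.5, -0.0013, 0.0053, 0.062, 0, 0, 0], [0.5, -0.0013, 0.0053, 0.062, 0, 0, 0], [0.3, -0.0013, 0.0053, 0.062, 0, 0, 0]]
  ]
}}

```text
clock: 8.75
position: [0.4936, -0.2106, 0.084]
tool_rot: [3.142, -0.0, 0.001]
force: [0.7, 0.2, 0.4]
grip_width: 0.0295
finger_force: 0.0
```

{"name": "move_arm", "arguments": {
  "moves": [
    [[0, 0, 0, 0, 0, 0, 0], [0, 0, 0, 0, 0, 0, 0], [0, 0, 0, 0, 0, 0, 0], [0, 0, 0, 0, 0, 0, 0], [0, 0, 0, 0, 0, 0, 0]]
  ]
}}

```text
clock: 9.25
position: [0.4941, -0.2107, 0.0844]
tool_rot: [3.141, -0.002, 0.0]
force: [-0.6, 1.1, 8.7]
grip_width: 0.0154
finger_force: 29.6
```

{"name": "move_arm", "arguments": {
  "moves": [
    [[0, 0, 0, -0.02, 0, 0, 0], [0, 0, 0, -0.05, 0, 0, 0], [0, 0, 0, -0.09, 0, 0, 0], [0, 0, 0, -0.13, 0, 0, 0], [0, 0, 0, -0.15, 0, 0, 0]]
  ]
}}

```text
clock: 9.75
position: [0.4941, -0.2109, 0.2372]
tool_rot: [3.14, -0.004, 0.0]
force: [0.7, -0.3, -0.7]
grip_width: 0.0155
finger_force: 29.5
```

{"name": "move_arm", "arguments": {
  "moves": [
    [[0, 0, 0, 0, 0, 0, 0], [0, 0, 0, 0, 0, 0, 0], [0, 0, 0, 0, 0, 0, 0]]
  ]
}}

```text
clock: 10.05
position: [0.4929, -0.2104, 0.2326]
tool_rot: [-3.141, 0.001, 0.0]
force: [-0.0, -0.4, -0.8]
grip_width: 0.0155
finger_force: 29.5
```

Run:
```python
from h import *
s=grab("side","pics/side2.png")
p=bot.observe()["position"];print(proj("side",[p,p+[0,0,.028],p-[0,0,.076]]))
o,st=blob(s,(15,110,70),(35,255,255),(240,150,310,250));print(o,st)
cv2.imwrite("pics/c5.png",cv2.resize(cv2.cvtColor(s,cv2.COLOR_RGB2BGR)[130:260,230:330],None,fx=4.5,fy=4.5,interpolation=2))
to(.4976,.1592,.25)
```

```text
[[276.37367931 176.73087404]
 [277.06215017 161.48024278]
 [274.65901621 213.94397115]]Traceback (most recent call last):
  File "<stdin>", line 4, in <module>
  File "h.py", line 18, in blob
    n,l,s,_=cv2.connectedComponentsWithStats(k);i=1+np.argmax(s[1:,4])
                                                    ~~~~~~~~~^^^^^^^^^
    return _wrapfunc(a, 'argmax', axis=axis, out=out, **kwds)
    return bound(*args, **kwds)
ValueError: attempt to get argmax of an empty sequence
```

View crop.

Run:
```python
from h import *
s=cv2.imread("pics/side2.png")
cv2.imwrite("pics/c5.png",cv2.resize(s[130:260,230:330],None,fx=4.5,fy=4.5,interpolation=2))
to(.4976,.1592,.24)
```

```text
at [ 0.4929 -0.2104  0.2324] [-3.1411e+00  1.4000e-03  4.0000e-04] shift [ 0.0049 -0.3696 -0.0074] turn [-0.0001  0.0002  0.0001]
```

View pics/c5.png

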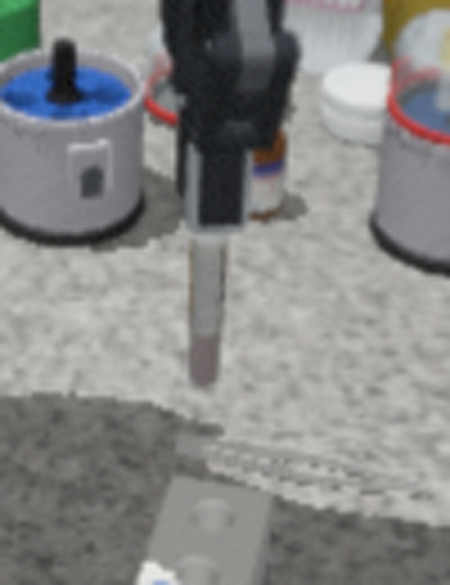

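The serum tube hangs upright in the gripper, bottom at crop (204,383). Carry to the far bore.

{"name": "move_arm", "arguments": {
  "moves": [
    [[0, 0.001, -0.03, 0, 0, 0, 0], [0, 0.002, -0.075, 0, 0, 0, 0], [0, 0.003, -0.12, 0, 0, 0, 0], [0, 0.004, -0.165, 0, 0, 0, 0], [0, 0.0045, -0.21, 0, 0, 0, 0]]
  ]
}}

```text
clock: 10.6
position: [0.4972, 0.0011, 0.2326]
tool_rot: [-3.142, 0.001, 0.0]
force: [0.4, -0.2, 0.5]
grip_width: 0.0159
finger_force: 29.5
```

{"name": "move_arm", "arguments": {
  "moves": [
    [[0, 0, -0.045, 0, 0, 0, 0], [0, 0, -0.085, 0, 0, 0, 0], [0, 0, -0.12, 0, 0, 0, 0], [0, 0, -0.145, 0, 0, 0, 0], [0, 0, -0.1595, 0, 0, 0, 0]]
  ]
}}

```text
clock: 11.1
position: [0.4971, 0.161, 0.2325]
tool_rot: [-3.141, 0.001, 0.003]
force: [-0.4, -0.3, 0.1]
grip_width: 0.016
finger_force: 29.5
```

{"name": "move_arm", "arguments": {
  "moves": [
    [[0, 0, 0, 0, 0, 0, 0], [0, 0, 0, 0, 0, 0, 0], [0, 0, 0, 0, 0, 0, 0], [0, 0, 0, 0, 0, 0, 0]]
  ]
}}

```text
clock: 11.5
position: [0.4979, 0.1578, 0.2333]
tool_rot: [3.141, -0.0, -0.001]
force: [-0.1, 0.1, -0.5]
grip_width: 0.0156
finger_force: 29.5
```

Run:
```python
from h import *
to(.4970,.1590,.165)
```

```text
at [0.4979 0.1578 0.2333] [ 3.1413e+00 -0.0000e+00 -1.2000e-03] shift [-0.0009 -0.0013  0.0683] turn [ 0.0001 -0.     -0.0002]
```

{"name": "move_arm", "arguments": {
  "moves": [
    [[0, -0.0008, -0.0013, 0.025, 0, 0, 0], [0, -0.0008, -0.0013, 0.05, 0, 0, 0], [0, -0.0008, -0.0013, 0.065, 0, 0, 0], [0, -0.0008, -0.0013, 0.075, 0, 0, 0], [0, -0.0008, -0.0013, 0.085, 0, 0, 0]]
  ]
}}

```text
clock: 12.0
position: [0.4971, 0.1599, 0.148]
tool_rot: [-3.142, -0.0, -0.0]
force: [0.3, -0.3, -0.7]
grip_width: 0.0156
finger_force: 29.5
```

Run:
```python
from h import *
s=cv2.cvtColor(grab("side"),cv2.COLOR_RGB2BGR)
cv2.imwrite("pics/c6.png",cv2.resize(s[80:190,200:300],None,fx=5,fy=5,interpolation=2))
to(.4970,.1590,.097);print(bot.observe()["force"],bot.observe()["moment"])
```

```text
at [0.4966 0.1597 0.1467] [ 3.1412e+00  1.1000e-03 -1.0000e-04] shift [0.0005 0.0007 0.0497] turn [ 0.0001  0.0002 -0.    ]
[-1.57957648 -0.83504209 -2.67699564] [-0.01871015  0.13245425 -0.00842933]
```

View pics/c6.png

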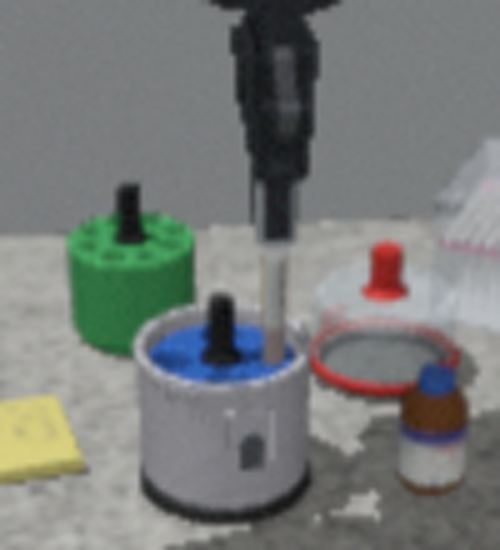

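The tube's foot is going into the far bore (crop (273,355)); no contact force. Lower on.

{"name": "move_arm", "arguments": {
  "moves": [
    [[0, 0.0003, 0.0005, 0.01, 0, 0, 0], [0, 0.0003, 0.0005, 0.02, 0, 0, 0], [0, 0.0003, 0.0005, 0.03, 0, 0, 0], [0, 0.0003, 0.0005, 0.04, 0, 0, 0], [0, 0.0003, 0.0005, 0.044, 0, 0, 0]]
  ]
}}

```text
clock: 12.55
position: [0.4968, 0.1596, 0.1031]
tool_rot: [3.141, 0.001, 0.001]
force: [-1.3, 0.4, -0.4]
grip_width: 0.0158
finger_force: 29.5
```

{"name": "move_arm", "arguments": {
  "moves": [
    [[0, 0, 0, 0.003, 0, 0, 0], [0, 0, 0, 0.006, 0, 0, 0], [0, 0, 0, 0.0075, 0, 0, 0], [0, 0, 0, 0.0075, 0, 0, 0]]
  ]
}}

```text
clock: 12.95
position: [0.4978, 0.16, 0.0974]
tool_rot: [-3.141, -0.001, 0.0]
force: [-0.6, -0.4, 6.9]
grip_width: 0.0156
finger_force: 30.1
```

{"name": "move_arm", "arguments": {
  "moves": [
    [[0.4, 0, 0, 0, 0, 0, 0], [0.4, 0, 0, 0, 0, 0, 0], [0.4, 0, 0, 0, 0, 0, 0], [0.4, 0, 0, -0.03, 0, 0, 0], [0.4, 0, 0, -0.07, 0, 0, 0]]
  ]
}}

```text
clock: 13.45
position: [0.4961, 0.1594, 0.1663]
tool_rot: [3.141, 0.003, 0.001]
force: [0.9, 0.2, 2.2]
grip_width: 0.034
finger_force: 0.0
```

{"name": "move_arm", "arguments": {
  "moves": [
    [[0.4, 0, 0, -0.04, 0, 0, 0], [0.5, -0.004, 0.045, -0.06, 0, 0, 0], [0.5, -0.008, 0.09, -0.06, 0, 0, 0], [0.5, -0.012, 0.135, -0.06, 0, 0, 0], [0.5, -0.016, 0.18, -0.06, 0, 0, 0]]
  ]
}}

```text
clock: 13.95
position: [0.4808, -0.022, 0.2271]
tool_rot: [3.142, -0.001, 0.001]
force: [1.4, -0.0, -0.5]
grip_width: 0.0424
finger_force: 0.0
```

{"name": "move_arm", "arguments": {
  "moves": [
    [[0.5, -0.003, 0.05, 0, 0, 0, 0], [0.5, -0.006, 0.1, 0, 0, 0, 0], [0.5, -0.009, 0.15, 0, 0, 0, 0], [0.5, -0.012, 0.2, 0, 0, 0, 0], [0.5, -0.0125, 0.24, 0, 0, 0, 0]]
  ]
}}

```text
clock: 14.45
position: [0.4679, -0.2632, 0.2269]
tool_rot: [3.141, 0.0, -0.001]
force: [-0.2, 0.7, -0.2]
grip_width: 0.0428
finger_force: 0.0
```

{"name": "move_arm", "arguments": {
  "moves": [
    [[0.5, 0, 0.0175, 0.03, 0, 0, 0], [0.5, 0, 0.0175, 0.07, 0, 0, 0], [0.5, 0, 0.0175, 0.08, 0, 0, 0], [0.5, 0, 0.0175, 0.08, 0, 0, 0], [0.5, 0, 0.0175, 0.08, 0, 0, 0]]
  ]
}}

```text
clock: 14.95
position: [0.4696, -0.2776, 0.1481]
tool_rot: [3.141, -0.001, 0.001]
force: [-0.7, 0.2, 0.8]
grip_width: 0.043
finger_force: 0.0
```

Run:
```python
from h import *
o={}
for n,b in dict(side=(230,130,290,180),top=(175,160,215,200)).items():
    o[n],st=blob(grab(n,f"pics/{n}3.png"),(15,110,70),(35,255,255),b);print(n,o[n],st)
x,f=fit(o,.0085,.023,(.497,.159,.123));print(x,f)
to(.469,-.2787,.084)
```

```text
Traceback (most recent call last):
  File "h.py", line 18, in blob
    n,l,s,_=cv2.connectedComponentsWithStats(k);i=1+np.argmax(s[1:,4])
                                                    ~~~~~~~~~^^^^^^^^^
ValueError: attempt to get argmax of an empty sequence
```

Run:
```python
from h import *
s=cv2.imread("pics/side3.png");t=cv2.cvtColor(grab("top","pics/top3.png"),cv2.COLOR_RGB2BGR)
cv2.imwrite("pics/c7.png",np.hstack([cv2.resize(s[110:290,200:320],None,fx=3,fy=3,interpolation=2),cv2.resize(t[140:248,140:212],None,fx=5,fy=5,interpolation=2)]))
print(bot.observe()["grip_width"])
to(.469,-.2787,.084)
```

```text
0.042644237303547
at [ 0.4698 -0.2778  0.1485] [ 3.1406e+00 -2.1000e-03  1.0000e-03] shift [-0.0009  0.0008  0.0645] turn [ 0.0002 -0.0003  0.0002]
```

View pics/c7.png

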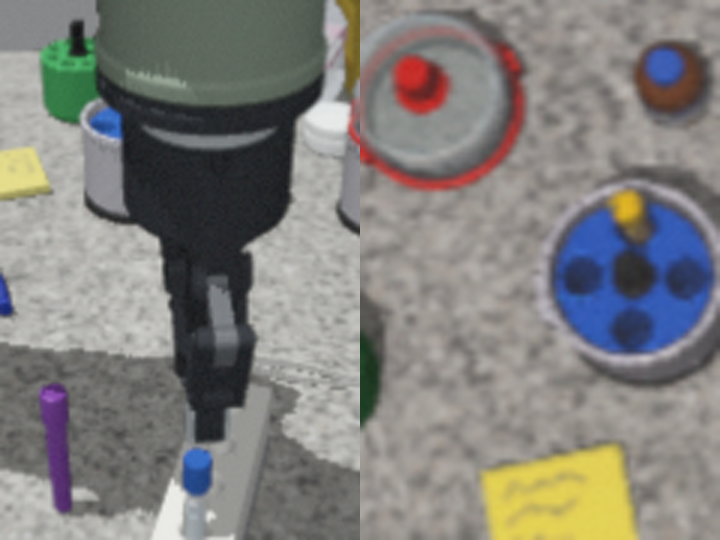

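The serum tube stands in the far bore (top crop (628,208)); near bore at (632,326) is free; gripper hovers above the blue-capped balance tube (side crop (197,470)). Grasp it.

{"name": "move_arm", "arguments": {
  "moves": [
    [[0.5, -0.0008, 0.0008, 0.02, 0, 0, 0], [0.5, -0.0008, 0.0008, 0.045, 0, 0, 0], [0.5, -0.0008, 0.0008, 0.064, 0, 0, 0], [0.5, -0.0008, 0.0008, 0.064, 0, 0, 0], [0.3, -0.0008, 0.0008, 0.064, 0, 0, 0]]
  ]
}}

```text
clock: 15.55
position: [0.4686, -0.2787, 0.084]
tool_rot: [3.141, -0.001, 0.001]
force: [0.2, 0.3, 0.0]
grip_width: 0.0292
finger_force: 0.0
```

{"name": "move_arm", "arguments": {
  "moves": [
    [[0, 0, 0, 0, 0, 0, 0], [0, 0, 0, 0, 0, 0, 0], [0, 0, 0, 0, 0, 0, 0], [0, 0, 0, 0, 0, 0, 0], [0, 0, 0, 0, 0, 0, 0]]
  ]
}}

```text
clock: 16.05
position: [0.469, -0.2789, 0.0843]
tool_rot: [3.141, -0.002, 0.0]
force: [-0.2, 1.2, 9.4]
grip_width: 0.0155
finger_force: 29.6
```

{"name": "move_arm", "arguments": {
  "moves": [
    [[0, 0, 0, -0.02, 0, 0, 0], [0, 0, 0, -0.05, 0, 0, 0], [0, 0, 0, -0.09, 0, 0, 0], [0, 0, 0, -0.13, 0, 0, 0], [0, 0, 0, -0.15, 0, 0, 0]]
  ]
}}

```text
clock: 16.55
position: [0.4689, -0.2791, 0.2371]
tool_rot: [3.139, -0.004, 0.0]
force: [-0.3, -0.4, -1.3]
grip_width: 0.0154
finger_force: 29.6
```

{"name": "move_arm", "arguments": {
  "moves": [
    [[0, -0.003, -0.03, 0, 0, 0, 0], [0, -0.008, -0.075, 0, 0, 0, 0], [0, -0.014, -0.12, 0, 0, 0, 0], [0, -0.02, -0.165, 0, 0, 0, 0], [0, -0.0265, -0.21, 0, 0, 0, 0]]
  ]
}}

```text
clock: 17.05
position: [0.4411, -0.067, 0.2338]
tool_rot: [3.141, -0.002, 0.0]
force: [2.1, 0.7, 0.0]
grip_width: 0.0157
finger_force: 29.6
```

{"name": "move_arm", "arguments": {
  "moves": [
    [[0, 0, -0.045, 0, 0, 0, 0], [0, 0, -0.09, 0, 0, 0, 0], [0, 0, -0.135, 0, 0, 0, 0], [0, 0, -0.17, 0, 0, 0, 0], [0, 0, -0.195, 0, 0, 0, 0]]
  ]
}}

```text
clock: 17.55
position: [0.4412, 0.129, 0.2338]
tool_rot: [-3.141, -0.002, 0.002]
force: [-0.1, -0.7, -0.6]
grip_width: 0.0158
finger_force: 29.6
```

{"name": "move_arm", "arguments": {
  "moves": [
    [[0, 0, -0.015, 0, 0, 0, 0], [0, 0, -0.03, 0, 0, 0, 0], [0, 0, -0.034, 0, 0, 0, 0], [0, 0, -0.034, 0, 0, 0, 0], [0, 0, -0.034, 0, 0, 0, 0]]
  ]
}}

```text
clock: 18.05
position: [0.4415, 0.1596, 0.2331]
tool_rot: [3.141, -0.0, -0.0]
force: [-0.5, -0.6, -0.3]
grip_width: 0.0156
finger_force: 29.6
```

Run:
```python
from h import *
s=cv2.cvtColor(grab("side","pics/side4.png"),cv2.COLOR_RGB2BGR)
cv2.imwrite("pics/c8.png",cv2.resize(s[60:190,190:290],None,fx=4.5,fy=4.5,interpolation=2))
to(.4425,.1606,.149);p=bot.observe()["position"];print(proj("side",[p,p-[0,0,.08]]))
```

```text
at [0.4415 0.1595 0.233 ] [ 3.1414e+00 -3.0000e-04 -7.0000e-04] shift [ 0.001  -0.0011  0.084 ] turn [ 0.     -0.     -0.0001]
[[231.77972595  96.1986087 ]
 [232.84187886 126.12863229]]
```

View pics/c8.png

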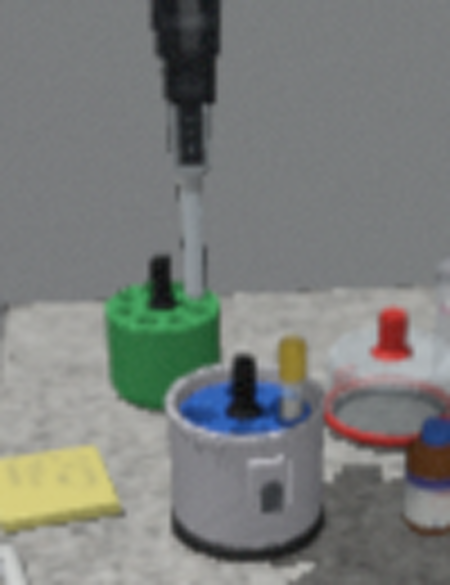

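The balance tube hangs upright (bottom at crop (194,297) as predicted); the serum tube is seated at (292,370). Lower into the near bore.

{"name": "move_arm", "arguments": {
  "moves": [
    [[0, 0.0008, -0.001, 0.025, 0, 0, 0], [0, 0.0008, -0.001, 0.05, 0, 0, 0], [0, 0.0008, -0.001, 0.065, 0, 0, 0], [0, 0.0008, -0.001, 0.075, 0, 0, 0], [0, 0.0008, -0.001, 0.085, 0, 0, 0]]
  ]
}}

```text
clock: 18.6
position: [0.4424, 0.161, 0.1475]
tool_rot: [3.142, -0.0, -0.0]
force: [0.6, 0.6, -0.0]
grip_width: 0.0158
finger_force: 29.6
```

{"name": "move_arm", "arguments": {
  "moves": [
    [[0, 0, 0, 0.008, 0, 0, 0], [0, 0, 0, 0.014, 0, 0, 0], [0, 0, 0, 0.02, 0, 0, 0]]
  ]
}}

```text
clock: 18.9
position: [0.4424, 0.1614, 0.1276]
tool_rot: [-3.141, -0.0, 0.0]
force: [-0.2, 0.2, 0.1]
grip_width: 0.0159
finger_force: 29.6
```

Well inside the bore at 30 mm depth with no force; continue to the floor.

{"name": "move_arm", "arguments": {
  "moves": [
    [[0, 0, 0, 0.009, 0, 0, 0], [0, 0, 0, 0.018, 0, 0, 0], [0, 0, 0, 0.026, 0, 0, 0], [0, 0, 0, 0.0305, 0, 0, 0], [0, 0, 0, 0.0315, 0, 0, 0]]
  ]
}}

```text
clock: 19.4
position: [0.4425, 0.1617, 0.0961]
tool_rot: [-3.141, -0.001, 0.0]
force: [0.1, -1.1, 17.8]
grip_width: 0.0157
finger_force: 31.8
```

{"name": "move_arm", "arguments": {
  "moves": [
    [[0, 0, 0, 0, 0, 0, 0], [0, 0, 0, 0, 0, 0, 0]]
  ]
}}

```text
clock: 19.6
position: [0.4423, 0.1615, 0.0963]
tool_rot: [-3.141, -0.0, 0.0]
force: [-1.0, -0.1, 4.2]
grip_width: 0.0157
finger_force: 30.5
```

{"name": "move_arm", "arguments": {
  "moves": [
    [[0.4, 0, 0, 0, 0, 0, 0], [0.4, 0, 0, 0, 0, 0, 0], [0.4, 0, 0, 0, 0, 0, 0], [0.4, 0, 0, -0.03, 0, 0, 0], [0.4, 0, 0, -0.07, 0, 0, 0]]
  ]
}}

```text
clock: 20.1
position: [0.4411, 0.1611, 0.1659]
tool_rot: [3.141, 0.003, 0.001]
force: [1.1, -0.2, -0.3]
grip_width: 0.0345
finger_force: 0.0
```

{"name": "move_arm", "arguments": {
  "moves": [
    [[0.4, 0, 0, -0.04, 0, 0, 0], [0.5, 0.03, -0.025, -0.06, 0, 0, 0], [0.5, 0.06, -0.05, -0.06, 0, 0, 0], [0.5, 0.09, -0.075, -0.06, 0, 0, 0], [0.5, 0.1, -0.085, -0.06, 0, 0, 0]]
  ]
}}

```text
clock: 20.6
position: [0.544, 0.2485, 0.226]
tool_rot: [-3.141, -0.001, 0.001]
force: [-0.8, -1.2, -1.0]
grip_width: 0.0426
finger_force: 0.0
```

Run:
```python
from h import *
I=imgs0()
for n,(x0,y0) in dict(side=(250,120),top=(130,135)).items():
    hsv=cv2.cvtColor(I[n],cv2.COLOR_RGB2HSV)
    hsv[...,0]=(hsv[...,0].astype(int)+20)%180; I[n]=cv2.cvtColor(hsv,cv2.COLOR_HSV2RGB)
o={}
for n,b in dict(side=(266,124,290,143),top=(143,148,158,163)).items():
    o[n],st=blob(I[n],(8,130,60),(32,255,255),b);print(n,o[n],st)
x,f=fit(o,.010,.030,(.576,.275,.083));print("knob",x.round(4),f.round(2))
# ring extents
for n,b in dict(side=(255,140,300,165),top=(130,140,180,185)).items():
    hsv=cv2.cvtColor(I[n],cv2.COLOR_RGB2HSV);m=cv2.inRange(hsv,np.array((8,90,60)),np.array((32,255,255)))
    x0,y0,x1,y1=b;v,u=np.nonzero(m[y0:y1,x0:x1]);print(n,"mask",u.min()+x0,u.max()+x0,v.min()+y0,v.max()+y0)
    q=proj(n,ring(x[0],x[1],.008,.0475));print("ring pred",q.min(0).round(1),q.max(0).round(1))
# tubes in the bucket, side view now
s=grab("side","pics/side5.png")
for nm,c,b in(("serum",((15,110,60),(35,255,255)),(240,125,275,165)),("bal",((100,120,40),(128,255,255)),(215,120,241,146))):
    try: print(nm,blob(s,*c,b))
    except Exception as e: print(nm,"none")
for c in((.4962,.1592),(.4425,.1606)): print(cen(proj("side",cyl(*c,.123,.0085,.023))))
to(*x[:2],.15)
```

```text
side [276.74285714 134.37142857] [273 129   8  11  60]
top [151.35789474 156.61052632] [147 151  10  12  92]
knob [0.5764 0.2753 0.0806] [-0.51  0.22  0.05 -0.43]
side mask 262 292 150 164
ring pred [260.3 144.3] [290.8 159. ]
top mask 137 172 149 177
ring pred [138.3 145.2] [172.8 178.3]
serum (array([254.37735849, 139.30188679]), array([252, 135,   6,  10,  52], dtype=int32))
bal (array([233.54385965, 139.57894737]), array([231, 135,   6,  10,  57], dtype=int32))
[253.93486209 139.58878772]
[233.71794945 140.33687221]
at [0.544  0.2492 0.2257] [-3.1403e+00  0.0000e+00  1.6000e-03] shift [ 0.0324 -0.0259  0.0757] turn [-0.0002  0.      0.0003]
```

Both caps are at the predicted pixels/heights (side (254.4,139.3) and (233.5,139.6)), so both tubes are home. On to the lid.

{"name": "move_arm", "arguments": {
  "moves": [
    [[0.55, 0.0338, -0.0265, 0, 0, 0, 0], [0.55, 0.0338, -0.0265, 0.04, 0, 0, 0], [0.55, 0.0338, -0.0265, 0.08, 0, 0, 0], [0.55, 0.0338, -0.0265, 0.11, 0, 0, 0], [0.55, 0.0338, -0.0265, 0.11, 0, 0, 0]]
  ],
  "force": 40
}}

```text
clock: 21.15
position: [0.5738, 0.2716, 0.1125]
tool_rot: [3.139, 0.006, 0.001]
force: [-0.8, -0.6, 0.8]
grip_width: 0.047
finger_force: 0.0
```

{"name": "move_arm", "arguments": {
  "moves": [
    [[0.55, 0, 0, 0, 0, 0, 0], [0.55, 0, 0, 0, 0, 0, 0]]
  ]
}}

```text
clock: 21.35
position: [0.5768, 0.2734, 0.1183]
tool_rot: [-3.14, -0.002, 0.0]
force: [-0.3, -0.3, 0.3]
grip_width: 0.0472
finger_force: 0.0
```

Run:
```python
from h import *
s=cv2.cvtColor(grab("side","pics/side6.png"),cv2.COLOR_RGB2BGR)
im=cv2.resize(s[100:175,240:320],None,fx=7,fy=7,interpolation=2)
for c,col in(((.5778,.276),(255,0,0)),((.5764,.2753),(0,255,0))):
    for r,z in((.0475,.008),(.010,.083)):
        for a,b in(proj("side",ring(*c,z,r))-(240,100)+.5)*7: cv2.circle(im,(int(a),int(b)),1,col,-1)
cv2.imwrite("pics/c9.png",im);to(.5778,.276,.061)
```

```text
at [0.5768 0.2733 0.1183] [-3.1403e+00 -2.4000e-03  1.0000e-04] shift [ 0.0009 -0.0026  0.0573] turn [-0.0002 -0.0004  0.    ]
```

View pics/c9.png

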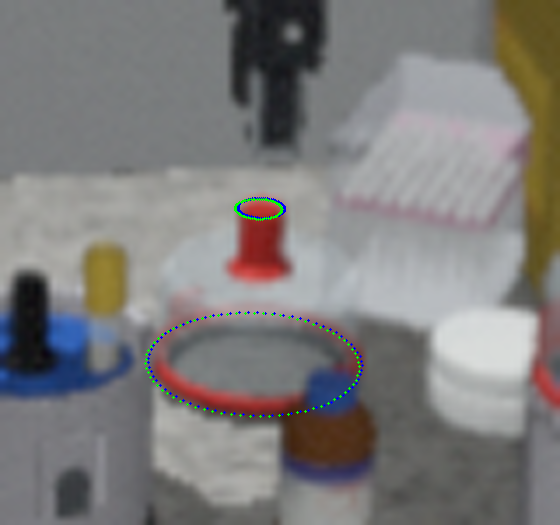

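The gripper hangs above the red knob (crop (262,207)), and the predicted knob and ring outlines fit the lid. Descend and grip.

{"name": "move_arm", "arguments": {
  "moves": [
    [[0.5, 0.0005, -0.002, 0.02, 0, 0, 0], [0.5, 0.0005, -0.002, 0.04, 0, 0, 0], [0.5, 0.0005, -0.002, 0.06, 0, 0, 0], [0.5, 0.0005, -0.002, 0.06, 0, 0, 0], [0.4, 0.0005, -0.002, 0.06, 0, 0, 0]]
  ]
}}

```text
clock: 21.9
position: [0.5769, 0.2752, 0.0576]
tool_rot: [-3.141, -0.001, 0.0]
force: [0.3, -0.0, 0.8]
grip_width: 0.0345
finger_force: 0.0
```

{"name": "move_arm", "arguments": {
  "moves": [
    [[0, 0, 0, 0, 0, 0, 0], [0, 0, 0, 0, 0, 0, 0], [0, 0, 0, 0, 0, 0, 0], [0, 0, 0, 0, 0, 0, 0], [0, 0, 0, 0, 0, 0, 0]]
  ]
}}

```text
clock: 22.4
position: [0.5773, 0.2754, 0.0579]
tool_rot: [-3.141, -0.002, 0.0]
force: [-0.9, 0.4, 9.3]
grip_width: 0.0188
finger_force: 39.7
```

Run:
```python
from h import *
s=bot.observe();print(s["force"],s["moment"],s["grip_width"],s["finger_force"]);to(.5778,.276,.22)
```

```text
[-0.92908877  0.36366105  9.30159601] [-0.12524593  0.12603781  0.01025723] 0.018788803390550834 39.69027757644653
at [0.5773 0.2754 0.0579] [-3.1405e+00 -2.1000e-03  3.0000e-04] shift [ 0.0009 -0.0008 -0.1621] turn [-0.0002 -0.0003  0.    ]
```

{"name": "move_arm", "arguments": {
  "moves": [
    [[0, 0, 0, -0.02, 0, 0, 0], [0, 0, 0, -0.05, 0, 0, 0], [0, 0, 0, -0.09, 0, 0, 0], [0, 0, 0, -0.13, 0, 0, 0], [0, 0, 0, -0.165, 0, 0, 0]]
  ]
}}

```text
clock: 22.9
position: [0.5765, 0.275, 0.2242]
tool_rot: [-3.141, -0.001, 0.0]
force: [0.6, 0.4, -2.2]
grip_width: 0.0186
finger_force: 39.4
```

{"name": "move_arm", "arguments": {
  "moves": [
    [[0, -0.02, 0.022, 0, 0, 0, 0], [0, -0.05, 0.053, 0, 0, 0, 0], [0, -0.075, 0.08, 0, 0, 0, 0], [0, -0.095, 0.102, 0, 0, 0, 0], [0, -0.1073, 0.1155, 0, 0, 0, 0]]
  ]
}}

```text
clock: 23.4
position: [0.4679, 0.1577, 0.2221]
tool_rot: [3.141, -0.001, -0.001]
force: [0.1, -0.3, -1.5]
grip_width: 0.0183
finger_force: 39.5
```

{"name": "move_arm", "arguments": {
  "moves": [
    [[0, 0, 0, 0, 0, 0, 0], [0, 0, 0, 0, 0, 0, 0], [0, 0, 0, 0, 0, 0, 0], [0, 0, 0, 0, 0, 0, 0], [0, 0, 0, 0, 0, 0, 0]]
  ]
}}

```text
clock: 23.9
position: [0.4693, 0.1599, 0.2212]
tool_rot: [-3.141, 0.0, 0.001]
force: [-0.5, -0.4, -1.1]
grip_width: 0.0182
finger_force: 39.5
```

Run:
```python
from h import *
s=cv2.cvtColor(grab("side","pics/side7.png"),cv2.COLOR_RGB2BGR)
p=bot.observe()["position"]
hsv=cv2.cvtColor(s,cv2.COLOR_BGR2HSV);hsv[...,0]=(hsv[...,0].astype(int)+20)%180
m=cv2.inRange(hsv,np.array((8,110,60)),np.array((32,255,255)))[90:150,215:270]
n,l,st,_=cv2.connectedComponentsWithStats(m)
print([(a+[215,90,0,0,0]).tolist() for a in st[1:] if a[4]>8])
q=proj("side",ring(p[0],p[1],p[2]-.058+.0085,.0475));print("ring pred",q.min(0).round(1),q.max(0).round(1))
to(.4697,.1598,.137);print(bot.observe()["force"],bot.observe()["moment"])
```

```text
[[225, 117, 38, 11, 156]]
ring pred [224.9 111.7] [262.  126.8]
at [0.4693 0.1597 0.2212] [-3.1415e+00  3.0000e-04  7.0000e-04] shift [ 0.0005 -0.0001  0.0842] turn [-0.      0.      0.0001]
[ 0.93954558 -0.32265875 -0.54521512] [ 0.02753963 -0.02666177  0.00258341]
```

{"name": "move_arm", "arguments": {
  "moves": [
    [[0, 0.0003, 0, 0.02, 0, 0, 0], [0, 0.0003, 0, 0.04, 0, 0, 0], [0, 0.0003, 0, 0.06, 0, 0, 0], [0, 0.0003, 0, 0.07, 0, 0, 0], [0, 0.0003, 0, 0.073, 0, 0, 0]]
  ]
}}

```text
clock: 24.45
position: [0.4691, 0.1594, 0.1475]
tool_rot: [3.141, 0.001, 0.001]
force: [0.1, -0.5, -0.4]
grip_width: 0.0184
finger_force: 39.4
```

{"name": "move_arm", "arguments": {
  "moves": [
    [[0, 0, 0, 0.003, 0, 0, 0], [0, 0, 0, 0.006, 0, 0, 0], [0, 0, 0, 0.008, 0, 0, 0], [0, 0, 0, 0.008, 0, 0, 0], [0, 0, 0, 0.008, 0, 0, 0]]
  ]
}}

```text
clock: 24.95
position: [0.4696, 0.1594, 0.1405]
tool_rot: [-3.141, -0.0, 0.0]
force: [0.2, 0.2, -0.5]
grip_width: 0.0186
finger_force: 39.4
```

Spigot is 3–4 mm inside without force; continue.

{"name": "move_arm", "arguments": {
  "moves": [
    [[0, 0, 0, 0.002, 0, 0, 0], [0, 0, 0, 0.004, 0, 0, 0], [0, 0, 0, 0.0045, 0, 0, 0], [0, 0, 0, 0.0045, 0, 0, 0], [0, 0, 0, 0.0045, 0, 0, 0]]
  ]
}}

```text
clock: 25.45
position: [0.4696, 0.1597, 0.1367]
tool_rot: [-3.141, -0.001, 0.0]
force: [-7.9, -1.4, 23.6]
grip_width: 0.0186
finger_force: 42.1
```

{"name": "move_arm", "arguments": {
  "moves": [
    [[0.4, 0, 0, -0.001, 0, 0, 0], [0.4, 0, 0, -0.001, 0, 0, 0], [0.4, 0, 0, -0.001, 0, 0, 0], [0.4, 0, 0, -0.01, 0, 0, 0], [0.4, 0, 0, -0.03, 0, 0, 0]]
  ]
}}

```text
clock: 25.95
position: [0.4688, 0.1592, 0.1655]
tool_rot: [3.141, 0.002, 0.001]
force: [0.0, -0.7, 0.2]
grip_width: 0.0344
finger_force: 0.0
```

{"name": "move_arm", "arguments": {
  "moves": [
    [[0.4, 0, 0, -0.04, 0, 0, 0], [0.4, 0, 0, -0.07, 0, 0, 0], [0.4, 0, 0.05, -0.08, 0, 0, 0], [0.4, 0, 0.1, -0.08, 0, 0, 0], [0.4, 0, 0.15, -0.08, 0, 0, 0]]
  ]
}}

```text
clock: 26.45
position: [0.4694, 0.0088, 0.2469]
tool_rot: [-3.141, -0.002, 0.001]
force: [1.2, -0.1, -0.0]
grip_width: 0.0341
finger_force: 0.0
```

{"name": "move_arm", "arguments": {
  "moves": [
    [[0.4, 0, 0.05, 0, 0, 0, 0], [0.4, 0, 0.1, 0, 0, 0, 0], [0.4, 0, 0.15, 0, 0, 0, 0], [0.4, 0, 0.17, 0, 0, 0, 0], [0.4, 0, 0.17, 0, 0, 0, 0]]
  ]
}}

```text
clock: 26.95
position: [0.4691, -0.1627, 0.2462]
tool_rot: [3.141, -0.0, -0.004]
force: [-0.2, 0.9, 0.3]
grip_width: 0.0343
finger_force: 0.0
```

Run:
```python
from h import *
out=[]
for n,(x0,y0) in dict(side=(205,100),top=(150,150)).items():
    im=cv2.resize(cv2.cvtColor(grab(n,f"pics/{n}8.png"),cv2.COLOR_RGB2BGR)[y0:y0+80,x0:x0+80],None,fx=5,fy=5,interpolation=2)
    for r,z in((.0475,.0865),(.010,.162)):
        for a,b in(proj(n,ring(.4696,.1597,z,r)[::3])-(x0,y0)+.5)*5: cv2.circle(im,(int(a),int(b)),1,(0,255,0),-1)
    out.append(im)
cv2.imwrite("pics/c10.png",np.hstack(out));to(.47,.16,.2)
```

```text
at [ 0.4696 -0.1593  0.2461] [-3.1412e+00 -1.0000e-04 -0.0000e+00] shift [ 0.0004 -0.3193  0.0462] turn [-0.0001 -0.     -0.    ]
```

View pics/c10.png

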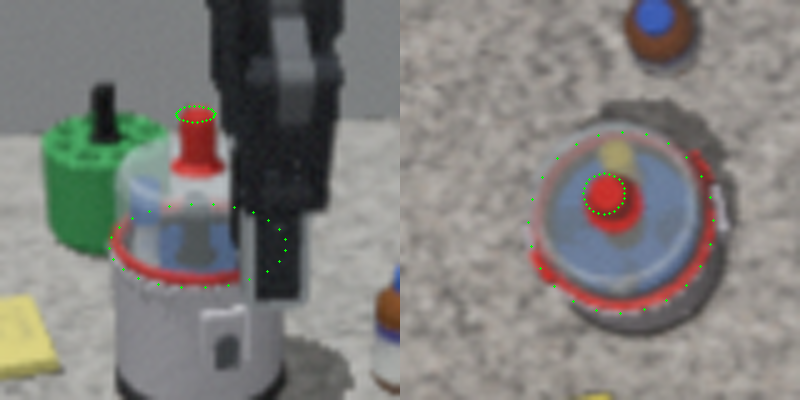

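The lid sits level: the knob top (side crop (196,115), top crop (605,193)) and the ring match the outlines predicted for a fully seated lid. The gripper is clear of everything.

```bash
python3 -c "
from workcell import bot
print(bot.job_done())"
```

```text
the job is handed in; nothing more can be done
None
```

I loaded and closed the bucket in the order asked: the blue adapter is fully seated, the serum and balance tubes stand in two diagonally opposite bores, the lid is level on the rim, and the job is handed in at about 27 s on the robot's clock.

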